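# Bring the board under the inspection microscope

### The job

The circuit board lies in the sliding stage of the inspection station, and the stage is locked away from the lens. With the fingertips, press the release button on the stage's front tongue and, keeping it held down all the way, slide the stage along its rails until it is fully home against the end stop under the microscope, then let the button spring back up so that the stage is locked there. Do not touch the board or the microscope, leave the board lying in its nest and leave everything else on the bench where it stands.

Things in the scene. Friction and masses are not known exactly. Their poses are not given: they have to be found in the camera images.
- station: Inspection station, fixed to the bench: grey base plate 320 (x) x 380 (y) x 12 mm with two steel rails along its y. Origin: centre of the plate's underside, on the bench. Its x points from the robot's side to the column, its y along the rails towards the end stop under the lens. The frame turns with the plate about the vertical.
- scope: Video microscope of the station, fixed: column 25 mm thick and 312 mm high at (138, 70) mm in the station's frame, lens head 74 mm across at (15, 70) mm, from 158 to 328 mm above the bench. Its frame is the station's frame. Must not be touched.
- home (a point): Point fixed to the station: where tongue comes to lie when the stage is fully home against the end stop under the lens, at (-115, 70, 44) mm in the station's frame. At the start the tongue is 100 to 160 mm short of it, in the station's -y. Axes as the station's.
- stage (a joint): Distance the stage has slid along the station's +y since the start, in m (0 at every start, so not its place on the rails). With the button up a pawl between teeth locks it (1 mm play at the start, up to 4 mm at home). With the button at least 3 mm down it slides with 1 to 2 N; let up on the way, the pawl falls between the teeth (every 10 mm) and stops it.
- tongue (a point): Point on the top face of the stage's aluminium front tongue, midway below the release button, 44 mm above the bench. Moves with the stage; axes as the station's (+y is the way to slide). The tongue is 90 mm wide (y) and reaches 40 mm from here towards -x and 67 mm towards +x, where the board plate begins.
- release_top (a point): Centre of the top face of the release button, a black rectangular key 26 mm (x) x 40 mm (y) between the two ribs on the tongue, its top 56 mm above the bench when up. It moves with stage and button. Axes as the station's: +y is the way to slide. A finger pressing it drags the stage along either way, by friction or against a rib, so it is let up by lifting straight.
- rib (a point): Centre of the inner face of the black finger-rest rib ahead of the button in the sliding direction: an upright block on the tongue 34 mm (x) x 8 mm (y), from 44 to 72 mm above the bench, 28 mm (+y) from the button's centre. A like rib stands 28 mm behind the button (-y), so the gap for a finger is 56 mm. Both move with the stage.
- release (a joint): Travel of the release button downwards, in m: 0 up (stage locked), 0.0055 fully down. A spring pushes it up: 1.8 N to start, 5 N fully down. Below 2.5 mm the pawl holds the stage, beyond 3 mm the stage is free.
- board: Green circuit board 100 (x) x 80 (y) x 2 mm with parts up to 13 mm high, lying loose between low black corner strips on the stage's plate, its centre 130 mm behind the button (+x of the station). Origin: centre of its underside, 44 mm above the bench. Not to be touched.
- flux_jar: Bystander: amber jar 34 mm across, 42 mm high, with a black lid, on the front left corner of the base plate. Origin: centre of its underside.
- braid_spool: Bystander: white spool 32 mm across, 12 mm high, lying on the front right corner of the base plate. Origin: centre of its underside.
- tweezers: Bystander: steel tweezers 130 mm long, 8 mm high, lying on the bench in front of the station. Origin: middle of the underside.
- multimeter: Bystander: yellow multimeter 150 x 75 x 36 mm lying on the bench to the left. Origin: centre of its underside.
- screwdriver: Bystander: screwdriver 170 mm long lying on the bench to the left.
- solder_reel: Bystander: metal solder reel 60 mm across, 45 mm high, standing on the bench to the right. Origin: centre of its underside.
- mug: Bystander: white mug 80 mm across, 92 mm high, standing on the bench to the right. Origin: centre of its underside.

How it is judged:
By the outcome, as a careful person would: the job done as asked, in the order asked, and still so for the second after the job is handed in, with the robot touching nothing.
It also fails if it takes over 35 s, if anything falls off the work surface, if the arm or the gripper's body presses on something with over 40 N, if the wrist force passes 120 N, or if a joint passes its speed limit or range.

### The arm

A 6-joint arm with a two-finger parallel gripper is mounted at the origin on the work surface. World frame = base frame: x ahead of the robot, y to its left, z up, the work surface at z = 0. Lengths are in mm, angles in rad, forces in N, time in s.
With the tool pointing down it reaches from about 275 to 750 mm from the base axis. Payload 10.2 kg.
Tool frame: the origin (TCP) lies between the finger pads; the fingertips stand 11 mm ahead of it and the grasp point (between the pads) lies 8 mm behind it; z points along the fingers, y is the line along which they close (so a half turn about z gives the same grasp; the last joint's range is limited). The gripper opens to 85 mm and grips with 20 to 120 N. Pads are 22 mm wide; open, the fingers measure 114 mm over their backs; the gripper's body (76 mm by 85 mm) begins 54 mm behind the grasp point. The pads swing forward as they close: fully open they stand 13 mm farther back than shut.
Start: joints at [-1.484, 0.313, 1.498, -0, 1.331, -0.223], TCP at [160.043, -500.018, 242.294] pointing down, gripper open.
Joint ranges: [-2.94, 2.94], [-0.97, 2.17], [0.19, 2.56], [-1.23, 4.37], [0.02, 3.11], [-2.88, 2.88]. Speed limits (rad/s): [2.39, 2.39, 3.01, 3.14, 3.14, 3.14].

### API

Orientations are given as a unit quaternion [w, x, y, z].
In Python, from rig import sense, eyes, finish_job gives the robot as it stands.
- The arm moves only by the shell command python3 -m jog 'ROWS' [FORCE]. ROWS is JSON, a list of rows, each a list of 7 numbers: the shift along the tool's x, y, z in m, then the turn, a rotation vector about the tool's x, y, z in rad, then the finger opening in m, from 0 to 0.0854. In form: [[dx, dy, dz, rx, ry, rz, gripper], ...]. A call has 1 to 5 rows; each row shifts and turns the commanded pose from where the row before left it, along the tool's axes as they then stand; what a row does not reach is not made up. A row lasts 1/10 s, in which the tool goes at most 50 mm and 8.59 degrees, less where a joint would pass 70% of its speed; a pose out of reach is approached as far as the arm can. A call is refused whole if a number of a shift passes 0.05 or a number of a turn 0.15, either way. A call with a gripper value outside its range is refused whole. The fingers move at their own pace and stop on an object; FORCE is the grip in N (left out, the last holds). Time passes only in rows, so rows that do not move let the fingers close. It gives the time, the measured TCP pose, the force, the opening and the grip force at its end, in the units of the state.
- sense(): the state, without advancing time (a new reading comes with each control period).
- eyes.capture(name): name is "side" or "top" or "wrist"; returns the picture (480x640x3 uint8, red, green, blue); there is no depth.
- eyes.calibration(name): a dict with "fx", "fy", "cx", "cy" (pixels), "dist" ([k1, k2, p1, p2, k3] as OpenCV has them; the pictures are not rectified), "cam_to_world" (4x4, takes a point from camera to world coordinates); the wrist camera has in their place "mount" (4x4, takes a point from camera to tool coordinates, whose origin is the TCP and whose axes are the flange's). Camera axes: x right, y down, z forward; pixel columns grow to the right and rows downward; lengths in mm; the calibration is good to about 2 mm. A picture is of the moment at which its call begins: read the wrist's pose just before it. calibration takes no time and is no camera call.
- finish_job(): hands the job in; it is judged then, once.
The state is a dict: "time_s": time; "joints": joint angles; "dq": joint speeds; "tau": joint torques, N m; "eef_pos": TCP position; "ee_rot": TCP orientation; "force": force on the tool from outside, world axes, zero at the start; "wrist_torque": the same for the moment, N m; "grip_width": opening from 0.0 (shut) to 1.0 (fully open); "grip_force": force on a finger pad.
Only numpy, scipy, OpenCV 4.12 (cv2) and the standard library are available. Lean on these libraries where they do the work, as an engineer would, in place of code of your own. Each camera call takes 0.05 s, during which the arm holds its last target. There are 200 camera calls.

## Working session

There is one attempt and no reset: what is moved stays moved. The work goes in short steps, Python scripts to look and compute and a shell command to move; the robot and the scene stay as the last step left them, time stands still between calls to the robot, and variables do not carry over. Pictures are saved under pics/ and viewed, at most 10 in all, crops included, and the job is handed in when it is done.

```bash
mkdir -p pics
python3 - <<'E'
from rig import sense, eyes
import cv2, numpy as np
s=sense(); print(s['eef_pos'],s['ee_rot'],s['grip_width'],s['time_s'])
a=eyes.capture('top'); b=eyes.capture('side')
cv2.imwrite('pics/top.png',a[:,:,::-1]);cv2.imwrite('pics/side.png',b[:,:,::-1])
for n in('top','side'):print(n,eyes.calibration(n))
E
```

```text
[ 160.04649809 -499.77252799  241.75543329] [-5.94022599e-04  9.88024783e-01  1.54294109e-01  5.46940884e-05] 1.0007903942855696 0.0
top {'fx': 507.8800328757187, 'fy': 507.8800328757187, 'cx': 324.4357660012992, 'cy': 241.88496722829376, 'dist': array([0.02541068, 0.        , 0.        , 0.        , 0.        ]), 'cam_to_world': array([[-6.81952519e-02, -9.77150007e-01,  2.01313865e-01,
         3.10157526e+02],
       [-9.97667869e-01,  6.62119606e-02, -1.65770696e-02,
         9.95477185e+00],
       [ 2.86889801e-03, -2.01974852e-01, -9.79386506e-01,
         1.22135738e+03],
       [ 0.00000000e+00,  0.00000000e+00,  0.00000000e+00,
         1.00000000e+00]])}
side {'fx': 461.1180743828798, 'fy': 461.1180743828798, 'cx': 317.84561712369805, 'cy': 243.16933221504607, 'dist': array([-0.07059135,  0.        ,  0.        ,  0.        ,  0.        ]), 'cam_to_world': array([[ 9.88337068e-01, -9.59997166e-02,  1.18211226e-01,
         4.15356481e+02],
       [-1.51835989e-01, -5.61854073e-01,  8.13182534e-01,
        -8.27985248e+02],
       [-1.16478342e-02, -8.21647160e-01, -5.69877419e-01,
         6.29446413e+02],
       [ 0.00000000e+00,  0.00000000e+00,  0.00000000e+00,
         1.00000000e+00]])}
```

View pics/top.png

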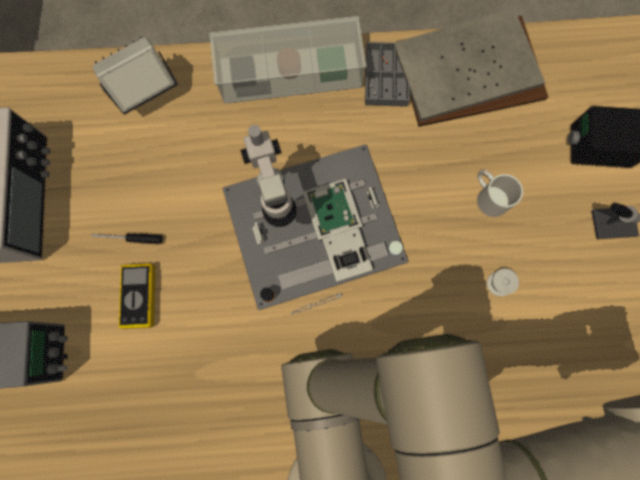

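View pics/side.png

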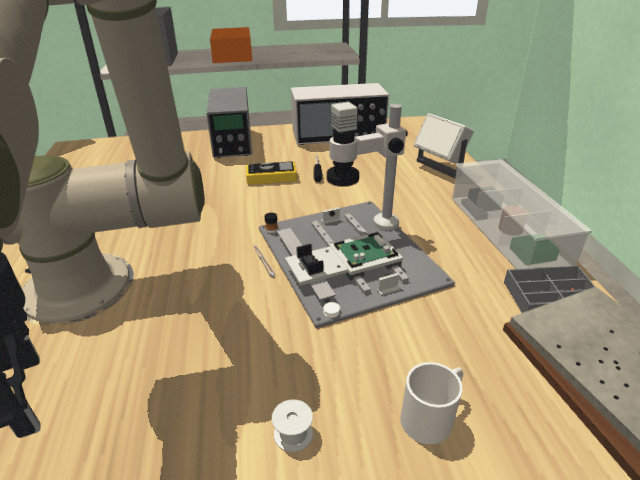

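The top view shows the plate with corners at about (224,187), (364,147), (408,262) and (260,307). The black key and ribs are at about (350,258), the lens at (277,207), the jar at (268,294) and the spool at (396,248). In the side view the key is at about (310,260).

```bash
cat > h.py <<'E'
import numpy as np, cv2
from rig import sense, eyes
from scipy.spatial.transform import Rotation as R
def cam(n):
    c=eyes.calibration(n); K=np.array([[c['fx'],0,c['cx']],[0,c['fy'],c['cy']],[0,0,1]])
    if 'cam_to_world' in c: T=np.array(c['cam_to_world'])
    else:
        s=sense(); q=s['ee_rot']; W=np.eye(4); W[:3,:3]=R.from_quat([q[1],q[2],q[3],q[0]]).as_matrix(); W[:3,3]=s['eef_pos']; T=W@np.array(c['mount'])
    return K,np.array(c['dist']),T
def ray(C,uv,z):
    K,d,T=C; p=cv2.undistortPoints(np.array(uv,float).reshape(-1,1,2),K,d)[:,0]
    D=np.c_[p,np.ones(len(p))]@T[:3,:3].T; o=T[:3,3]
    return o+D*((z-o[2])/D[:,2])[:,None]
def proj(C,P):
    K,d,T=C; Q=np.linalg.inv(T); return cv2.projectPoints(np.array(P,float).reshape(-1,1,3),cv2.Rodrigues(Q[:3,:3])[0],Q[:3,3],K,d)[0][:,0]
E
python3 - <<'E'
from h import *
C=cam('top')
P=ray(C,[[224,187],[364,147],[408,262],[260,307]],12)
print(P.round(), [np.linalg.norm(P[i]-P[(i+1)%4]).round() for i in range(4)])
e=(P[0]+P[3]-P[1]-P[2]);print('yaw +y',np.degrees(np.arctan2(e[1],e[0])), 'ctr',P.mean(0))
im=cv2.imread('pics/top.png');sub=im[235:285,325:375].max(2)
m=(sub<60).astype(np.uint8);n,l,st,ce=cv2.connectedComponentsWithStats(m)
for i in range(1,n):
    if st[i,4]>15: print(st[i],ce[i]+[325,235],ray(C,ce[i]+[325,235],58))
cv2.imwrite('pics/t2.png',cv2.resize(im[140:315,215:415],None,fx=4,fy=3.4,interpolation=cv2.INTER_CUBIC)[:600,:800])
E
```

```text
[[ 714.  229.   12.]
 [ 796. -127.   12.]
 [ 496. -208.   12.]
 [ 412.  152.   12.]] [np.float64(365.0), np.float64(311.0), np.float64(370.0), np.float64(312.0)]
yaw +y 103.00812197607038 ctr [604.59782063  11.48228808  12.        ]
[35 13  6 12 33] [362.51515152 253.66666667] [[515.35624938 -96.26666895  58.        ]]
[ 14  17  19  15 182] [348.42857143 259.03296703] [[504.94470295 -62.56535509  58.        ]]
[ 9 22  5 12 27] [336.48148148 262.25925926] [[499.25395497 -34.32358849  58.        ]]
```

View pics/t2.png

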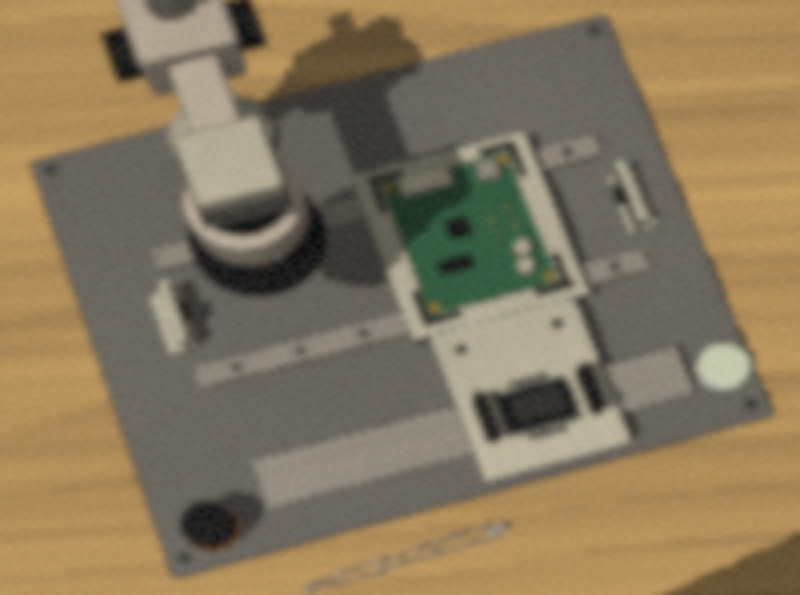

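```bash
python3 -m jog '[[0,0,0,0,0,0.082,0],[0.03,-0.024,0,0,0,0,0],[0.03,-0.024,0,0,0,0,0],[0.03,-0.024,0,0,0,0,0],[0.03,-0.024,0,0,0,0,0]]'; python3 -m jog '[[0.03,-0.024,0,0,0,0,0],[0.03,-0.024,0,0,0,0,0],[0.03,-0.024,0,0,0,0,0],[0.03,-0.024,0,0,0,0,0],[0.03,-0.024,0,0,0,0,0]]'; python3 -c "
from h import *
print(eyes.calibration('wrist'))"
```

```text
time_s: 0.6
eef_pos: [255.9, -378.0, 242.0]
ee_rot: [-0.0, 0.994, 0.113, -0.0]
force: [-0.1, -0.4, 0.4]
grip_width: 0.142
grip_force: 0.0
time_s: 1.1
eef_pos: [374.9, -227.1, 242.2]
ee_rot: [-0.0, 0.994, 0.114, -0.0]
force: [0.4, -0.3, 0.8]
grip_width: -0.001
grip_force: 0.0
{'fx': 333.61293760126284, 'fy': 333.61293760126284, 'cx': 321.85052311692806, 'cy': 238.72784011654156, 'dist': array([-0.05423135,  0.        ,  0.        ,  0.        ,  0.        ]), 'mount': array([[ 2.83655126e-04, -9.45232920e-01, -3.26396455e-01,
         8.30580896e+01],
       [ 9.99999725e-01,  4.46480095e-05,  7.39751537e-04,
        -4.36766655e-01],
       [-6.84664554e-04, -3.26396575e-01,  9.45232674e-01,
        -1.32132539e+02],
       [ 0.00000000e+00,  0.00000000e+00,  0.00000000e+00,
         1.00000000e+00]])}
```

```bash
python3 -m jog '[[0,0,0,0,0,0.148,0],[0,0,0,0,0,0.148,0],[0,0,0,0,0,0.148,0],[0,0,0,0,0,0.148,0],[0,0,0,0,0,0.148,0]]' >/dev/null; python3 -m jog '[[0,0,0,0,0,0.148,0],[0,0,0,0,0,0.148,0],[0,0,0,0,0,0.148,0],[0,0,0,0,0,0.148,0],[0,0,0,0,0,0.148,0]]'; python3 -m jog '[[-0.03,-0.035,0.01,0,0,0.091,0],[-0.025,-0.035,0.01,0,0,0,0],[-0.025,-0.035,0.01,0,0,0,0],[-0.025,-0.035,0.01,0,0,0,0],[-0.025,-0.024,0.01,0,0,0,0]]'; python3 -m jog '[[0,0,0,0,0,0,0]]'
python3 - <<'E'
from h import *
print(sense()['joints'],sense()['eef_pos'],sense()['ee_rot'])
C=cam('wrist'); np.save('C.npy',C[2])
cv2.imwrite('pics/w.png',eyes.capture('wrist')[:,:,::-1])
E
```

```text
time_s: 2.1
eef_pos: [374.2, -228.5, 242.0]
ee_rot: [-0.0, 0.809, -0.588, -0.0]
force: [0.6, 0.1, -0.2]
grip_width: 0.002
grip_force: 0.0
time_s: 2.6
eef_pos: [502.4, -60.9, 191.6]
ee_rot: [-0.0, 0.783, -0.622, -0.0]
force: [-0.0, -0.1, -0.2]
grip_width: 0.004
grip_force: 0.0
time_s: 2.7
eef_pos: [501.8, -59.4, 190.5]
ee_rot: [0.0, 0.784, -0.621, -0.002]
force: [-0.4, -0.1, 0.9]
grip_width: -0.002
grip_force: 0.0
[-3.50456036e-01  3.18782137e-01  1.63086271e+00  7.47472492e-04
  1.19503322e+00  2.55915362e+00] [501.79186408 -59.42018938 190.53820013] [ 1.53821893e-04  7.84103554e-01 -6.20628002e-01 -1.57384726e-03]
```

View pics/w.png

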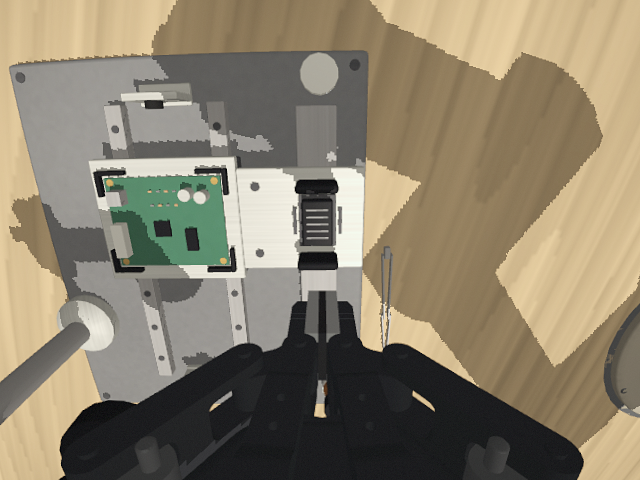

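The wrist view shows the key at about (317,221) between ribs at (316,187) and (317,261). The spool, board and lens are clear of the fingers. I'll localise the key.

Run:
```python
from h import *
K,d,_=cam('wrist'); C=(K,d,np.load('C.npy'))
im=cv2.imread('pics/w.png');m=(im[170:275,280:355].max(2)<55).astype(np.uint8)
n,l,st,ce=cv2.connectedComponentsWithStats(m)
for i in range(1,n):
    if st[i,4]>60: print(st[i]+[280,170,0,0,0],ray(C,[ce[i]+[280,170]],60).round(1))
print('key',ray(C,[[302,196],[333,196],[333,247],[302,247]],56).round(1), ray(C,[[317,221]],56))
B=ray(C,[[91,160],[235,157],[244,277],[117,278],[363,168],[362,266]],44);print('plate',B.round(1))
for a,b in((0,3),(1,2),(4,5)):
  v=B[b]-B[a];print(np.degrees(np.arctan2(v[1],v[0])),np.linalg.norm(v))
```

```text
[295 180  43  15 573] [[513.3 -94.3  60. ]]
[301 198  31  48 435] [[511.7 -71.4  60. ]]
[298 252  40  18 677] [[497.7 -32.7  60. ]]
key [[522.5 -83.5  56. ]
 [498.  -89.3  56. ]
 [487.4 -46.5  56. ]
 [513.2 -40.4  56. ]] [[505.91508394 -65.8080257   56.        ]]
plate [[ 702.2  -71.2   44. ]
 [ 583.  -100.2   44. ]
 [ 558.8    5.4   44. ]
 [ 676.2   34.8   44. ]
 [ 478.6 -115.5   44. ]
 [ 455.8  -30.3   44. ]]
103.74604999581764 109.14147837215148
102.9018308337958 108.30282951617178
104.97483968624013 88.16643687984548
```

```bash
python3 -m jog '[[0,0,0,0,0,-0.1,0],[0.006,-0.002,0.025,0,0,0,0],[0,0,0.03,0,0,0,0],[0,0,0.03,0,0,0,0],[0,0,0.02,0,0,0,0]]';python3 -m jog '[[0,0,0.006,0,0,0,0],[0,0,0,0,0,0,0]]'
python3 - <<'E'
from h import *
s=sense();print(s['eef_pos'],s['ee_rot'],s['force'])
cv2.imwrite('pics/w2.png',eyes.capture('wrist')[:,:,::-1])
E
```

```text
time_s: 3.25
eef_pos: [504.1, -68.5, 85.8]
ee_rot: [0.0, 0.813, -0.583, -0.001]
force: [0.9, -0.7, -0.3]
grip_width: 0.002
grip_force: 0.0
time_s: 3.45
eef_pos: [504.8, -68.3, 81.3]
ee_rot: [0.0, 0.813, -0.583, -0.0]
force: [-0.2, -0.3, 0.0]
grip_width: 0.002
grip_force: 0.0
[504.77903998 -68.29059237  81.29918351] [ 1.35271304e-04  8.12700332e-01 -5.82681758e-01 -3.47780389e-04] [-0.24398959 -0.29868906  0.04269228]
```

View pics/w2.png

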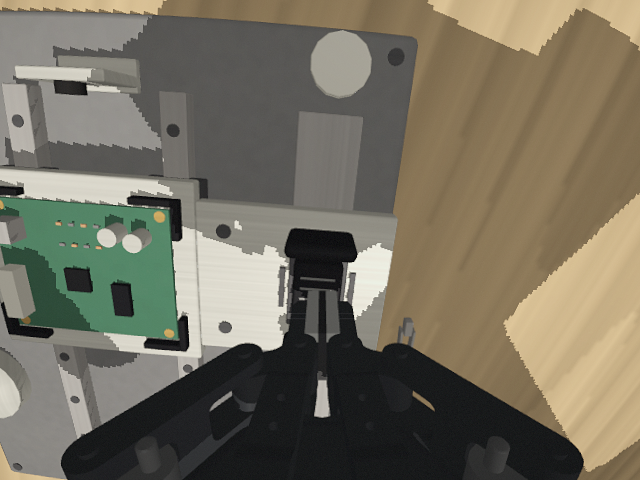

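The fingertips at about (322,290) are over the key, between the ribs. Next I'll go down in small steps until they touch.

```bash
python3 -m jog '[[-0.003,0,0.006,0,0,0,0],[0,0,0.005,0,0,0,0],[0,0,0.001,0,0,0,0],[0,0,0,0,0,0,0]]';python3 -m jog '[[0,0,0.003,0,0,0,0],[0,0,0,0,0,0,0]]'; python3 -m jog '[[0,0,0.002,0,0,0,0],[0,0,0,0,0,0,0]]'
```

```text
time_s: 3.9
eef_pos: [504.1, -64.8, 69.3]
ee_rot: [0.0, 0.813, -0.582, -0.0]
force: [0.6, 0.5, 0.3]
grip_width: 0.001
grip_force: 0.0
time_s: 4.1
eef_pos: [504.3, -64.9, 66.3]
ee_rot: [-0.0, 0.813, -0.582, 0.0]
force: [0.2, -0.3, 2.8]
grip_width: 0.0
grip_force: 0.9
time_s: 4.3
eef_pos: [504.3, -64.9, 64.4]
ee_rot: [-0.0, 0.813, -0.582, 0.0]
force: [-0.3, -0.4, 3.1]
grip_width: 0.001
grip_force: 1.5
```

```bash
python3 -m jog '[[0,0,0.002,0,0,0,0],[0,0,0,0,0,0,0]]';python3 -m jog '[[0,0,0.001,0,0,0,0],[0,0,0,0,0,0,0]]'; python3 -m jog '[[0,0,0.0005,0,0,0,0],[0,0,0,0,0,0,0]]'
```

```text
time_s: 4.5
eef_pos: [504.3, -64.9, 62.4]
ee_rot: [-0.0, 0.813, -0.582, 0.0]
force: [0.1, 0.2, 4.5]
grip_width: 0.0
grip_force: 2.0
time_s: 4.7
eef_pos: [504.3, -64.9, 61.5]
ee_rot: [-0.0, 0.813, -0.582, 0.0]
force: [0.2, -0.3, 5.9]
grip_width: -0.001
grip_force: 2.5
time_s: 4.9
eef_pos: [504.3, -64.9, 61.3]
ee_rot: [-0.0, 0.813, -0.582, 0.0]
force: [-0.8, 0.7, 8.8]
grip_width: -0.001
grip_force: 4.4
```

```bash
python3 -m jog '[[-0.004,-0.0004,0,0,0,0,0],[-0.008,-0.0008,0,0,0,0,0],[-0.008,-0.0008,0,0,0,0,0],[-0.008,-0.0008,0,0,0,0,0],[-0.004,-0.0004,0,0,0,0,0]]'
python3 - <<'E'
from h import *
s=sense();print(s['eef_pos'],s['force'])
cv2.imwrite('pics/w3.png',eyes.capture('wrist')[:,:,::-1])
E
```

```text
time_s: 5.4
eef_pos: [496.6, -33.3, 61.3]
ee_rot: [0.0, 0.813, -0.582, 0.0]
force: [-3.5, -2.2, 9.5]
grip_width: 0.001
grip_force: 5.0
[496.60502867 -33.29424442  61.29059348] [-3.48444521 -2.18872332  9.52041422]
```

View pics/w3.png

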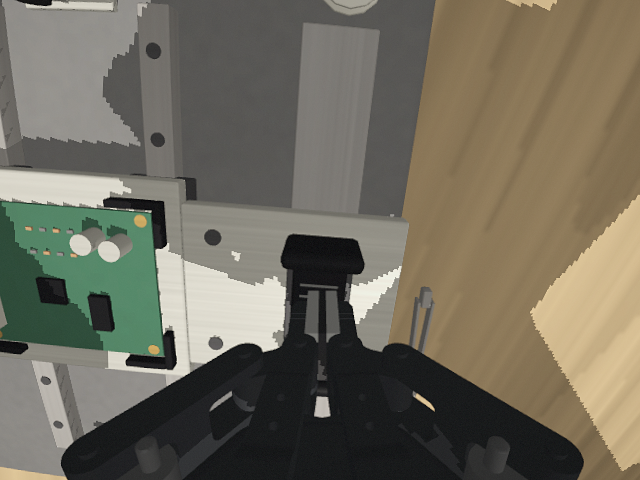

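The stage follows the fingers with the button held down.

```bash
python3 -m jog '[[-0.006,-0.0003,0,0,0,0,0],[-0.008,-0.0004,0,0,0,0,0],[-0.008,-0.0004,0,0,0,0,0],[-0.008,-0.0004,0,0,0,0,0],[-0.006,-0.0003,0,0,0,0,0]]'
python3 - <<'E'
from h import *
cv2.imwrite('pics/s2.png',eyes.capture('side')[60:360,100:500,::-1].repeat(2,0).repeat(2,1))
E
```

```text
time_s: 5.95
eef_pos: [487.9, 1.3, 61.5]
ee_rot: [-0.001, 0.813, -0.582, 0.001]
force: [3.6, 0.4, 5.8]
grip_width: -0.002
grip_force: 3.0
```

View pics/s2.png

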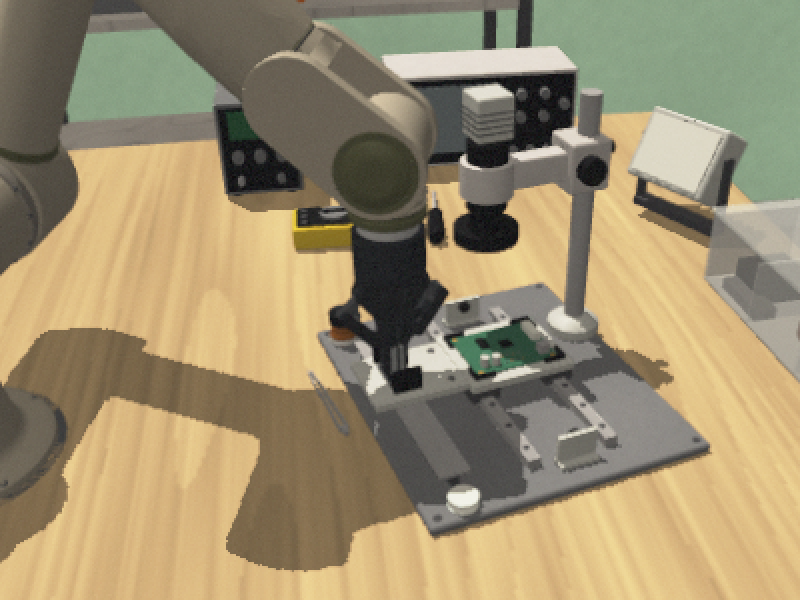

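The wrist has clear space to the lens, which is at about (487,230) in the crop. I'll carry on sliding.

```bash
python3 -m jog '[[-0.006,-0.0006,0.0003,0,0,0,0],[-0.008,-0.0006,0,0,0,0,0],[-0.008,-0.0006,0,0,0,0,0],[-0.008,-0.0006,0,0,0,0,0],[-0.006,-0.0005,0,0,0,0,0]]';python3 -m jog '[[-0.004,-0.0003,0,0,0,0,0],[-0.003,-0.0002,0,0,0,0,0],[-0.002,-0.0001,0,0,0,0,0]]'; python3 -m jog '[[-0.002,-0.0001,0,0,0,0,0],[0,0,0,0,0,0,0]]'
```

```text
time_s: 6.5
eef_pos: [479.2, 36.3, 61.3]
ee_rot: [-0.001, 0.813, -0.582, 0.001]
force: [3.1, -0.4, 10.0]
grip_width: 0.0
grip_force: 4.3
time_s: 6.8
eef_pos: [477.0, 44.9, 61.4]
ee_rot: [-0.001, 0.813, -0.582, 0.002]
force: [3.1, -0.3, 7.8]
grip_width: 0.003
grip_force: 4.0
time_s: 7.0
eef_pos: [476.5, 46.9, 61.4]
ee_rot: [-0.001, 0.813, -0.582, 0.002]
force: [2.2, 2.4, 8.6]
grip_width: 0.003
grip_force: 4.1
```

```bash
for i in 1; do python3 -m jog '[[-0.002,-0.0002,0,0,0,0,0],[-0.002,-0.0002,0,0,0,0,0]]'; python3 -m jog '[[-0.002,-0.0002,0,0,0,0,0]]';python3 -m jog '[[-0.002,-0.0002,0,0,0,0,0]]';python3 -m jog '[[-0.002,-0.0002,0,0,0,0,0]]'; done | grep -E 'time|eef|force: \['
```

```text
time_s: 7.2
eef_pos: [475.6, 50.6, 61.4]
force: [2.9, -0.4, 8.4]
time_s: 7.3
eef_pos: [475.1, 52.5, 61.3]
force: [2.5, -0.2, 8.7]
time_s: 7.4
eef_pos: [474.7, 54.0, 61.3]
force: [3.0, -6.5, 8.3]
time_s: 7.5
eef_pos: [474.2, 55.8, 61.3]
force: [1.9, -6.1, 8.0]
```

```bash
(python3 -m jog '[[-0.003,-0.0003,0,0,0,0,0],[-0.003,-0.0003,0,0,0,0,0]]'; python3 -m jog '[[-0.002,-0.0002,0,0,0,0,0]]';python3 -m jog '[[-0.002,-0.0002,0,0,0,0,0]]';python3 -m jog '[[-0.001,-0.0001,0,0,0,0,0]]') | grep -E 'time|eef|force: \['
python3 - <<'E'
from h import *
cv2.imwrite('pics/w4.png',eyes.capture('wrist')[:,:,::-1])
E
```

```text
time_s: 7.7
eef_pos: [472.7, 61.6, 61.3]
force: [1.9, -6.0, 8.8]
time_s: 7.8
eef_pos: [472.3, 63.6, 61.3]
force: [1.8, -6.6, 8.3]
time_s: 7.9
eef_pos: [471.8, 65.5, 61.3]
force: [1.9, -5.3, 8.4]
time_s: 8.0
eef_pos: [471.6, 66.6, 61.3]
force: [1.7, -6.7, 8.5]
```

View pics/w4.png

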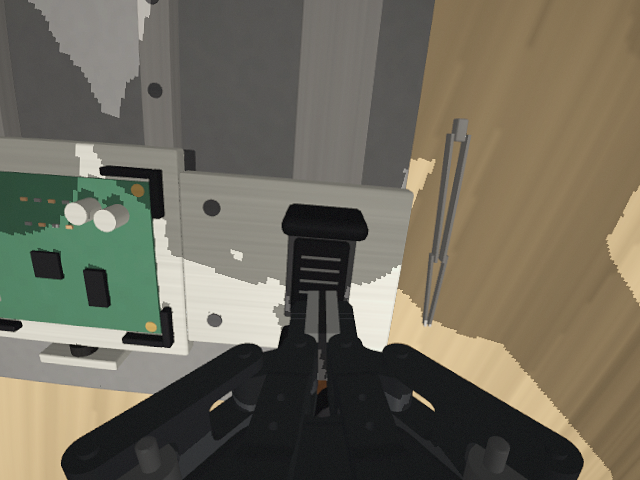

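The stage has stopped with its plate against the end stop at about (85,355). The fingers slid 13 mm forward on the key at a steady 6 N, well above the 2 N the stage needs to slide, so it is home. Next I'll lift straight up.

```bash
(python3 -m jog '[[0,0,-0.001,0,0,0,0],[0,0,-0.002,0,0,0,0],[0,0,-0.002,0,0,0,0],[0,0,-0.003,0,0,0,0],[0,0,-0.005,0,0,0,0]]'; python3 -m jog '[[0,0,-0.02,0,0,0,0],[0,0,-0.03,0,0,0,0],[0,0,-0.03,0,0,0,0],[0.03,0,-0.03,0,0,0,0],[0,0,0,0,0,0,0]]'; python3 -m jog '[[0.03,0.0,0,0,0,0,0],[0,0,0,0,0,0,0],[0,0,0,0,0,0,0]]')| grep -E 'time|eef|force: \['
python3 - <<'E'
from h import *
C=cam('wrist');np.save('C.npy',C[2])
cv2.imwrite('pics/w5.png',eyes.capture('wrist')[:,:,::-1])
E
```

```text
time_s: 8.55
eef_pos: [469.6, 67.6, 73.2]
force: [0.3, -0.2, -0.3]
time_s: 9.05
eef_pos: [482.0, 37.1, 187.0]
force: [0.5, 0.1, -1.1]
time_s: 9.35
eef_pos: [489.1, 10.8, 182.7]
force: [-0.7, 0.2, 0.2]
```

View pics/w5.png

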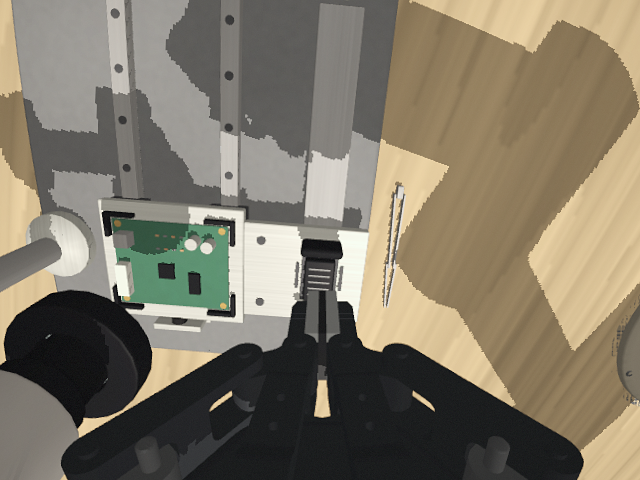

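The board is still in its nest, the key at about (320,270) is up, and the plate is against the stop at about (180,322). I'll check how far the plate moved.

Run:
```python
from h import *
K,d,_=cam('wrist'); C=(K,d,np.load('C.npy'))
B=ray(C,[[100,198],[246,209],[242,321],[368,230]],44)
A=np.array([[702.2,-71.2],[583,-100.2],[558.8,5.4],[478.6,-115.5]])
D=B[:,:2]-A; a=np.radians(103.4);print(B.round(1),D.round(1),D@[np.cos(a),np.sin(a)])
```

```text
[[ 6.737e+02  4.530e+01  4.400e+01]
 [ 5.531e+02  1.510e+01  4.400e+01]
 [ 5.297e+02  1.219e+02  4.400e+01]
 [ 4.499e+02 -4.000e-01  4.400e+01]] [[-28.5 116.5]
 [-29.9 115.3]
 [-29.1 116.5]
 [-28.7 115.1]] [119.93046289 119.12649272 120.0252325  118.65638361]
```

```bash
python3 -c "
from rig import finish_job
print(finish_job())"
```

```text
the job is handed in; nothing more can be done
None
```

The stage slid about 120 mm to the end stop with the button held down throughout; the button was then let up to lock it there, the board is still in its nest, and the job is handed in (no verdict was returned).

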